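# Screw the cellar monitor's battery cover shut

### The arm

A 7-joint arm with a two-finger parallel gripper is mounted at the origin on the work surface. World frame = base frame: x ahead of the robot, y to its left, z up, the work surface at z = 0. Lengths are in m, angles in rad, forces in N, time in s.
With the tool pointing down it reaches from about 0.35 to 0.9 m from the base axis. Payload 8.1 kg.
Tool frame: the origin (TCP) lies midway between the tips of the shut fingers; the grasp point (between the pads) lies 19 mm behind it; z points along the fingers, y is the line along which they close (so a half turn about z gives the same grasp; the last joint's range is limited). The gripper opens to 92 mm and grips with 3 to 60 N. Pads are 19 mm wide; open, the fingers measure 130 mm over their backs; the gripper's body (75 mm by 190 mm) begins 47 mm behind the grasp point.
Start: joints at [-1.42, 0.434, 0.025, 1.573, -0.012, 1.134, -0.075], TCP at [0.157, 0.605, 0.227] pointing down, gripper open.
Joint ranges: [-2.62, 2.62], [-0.44, 2.09], [-1.27, 1.32], [0.08, 2.57], [-1.32, 4.46], [0.12, 2], [-2.74, 2.74]. Speed limits (rad/s): [2.22, 2.22, 3.01, 3.01, 3.14, 3.14, 3.14].

### API

Orientations are given as a rotation vector (axis times angle).
In Python, from cell import arm gives the robot as it stands.
- The arm moves only by the tool move_arm, never from a script. Its argument "motion" is a list of rows, each an object of numbers: "tx", "ty", "tz": the shift along the tool's x, y, z normalised to -1 to 1, where 1 is 1000 mm; "twist": the turn about the tool's z normalised to -1 to 1, where 1 is pi/2 rad. In form: [{"tx": .., "ty": .., "tz": .., "twist": ..}, ...]. A call has 1 to 12 rows; each row shifts and turns the commanded pose from where the row before left it, along the tool's axes as they then stand; what a row does not reach is not made up. A row lasts 1/10 s, in which the tool goes at most 50 mm and 8.59 degrees, less where a joint would pass 70% of its speed; a pose out of reach is approached as far as the arm can. A call with a number of a shift or a turn outside -1 to 1 is refused whole. A call with a gripper value outside its range is refused whole. "gripper" is the gripper's target within -1 to 1 (shut at 1, half-way at 0, fully open at -1), set as the call begins (left out, the last holds). The fingers move at their own pace and stop on an object; "squeeze" is the grip in N (left out, the last holds). Time passes only in rows, so rows that do not move let the fingers close. It gives the time, the measured TCP pose, the force, the opening and the grip force at its end, in the units of the state.
- arm.observe(): the state, without advancing time (a new reading comes with each control period).
- arm.get_image(name): name is "scene" or "top" or "wrist"; returns the picture (400x640x3 uint8, red, green, blue); there is no depth.
- arm.calibration(name): a dict with "K" (3x3 intrinsics, pixels), "k1" (the pictures are not rectified: a ray, as slopes to the right and down, at radius r is drawn at 1 + k1 r^2 times it, then the intrinsics apply), "T" (4x4, takes a point from camera to world coordinates). Camera axes: x right, y down, z forward; pixel columns grow to the right and rows downward; lengths in m; the calibration is good to about 2 mm. A picture is of the moment at which its call begins: read the wrist's pose just before it. calibration takes no time and is no camera call; for the wrist camera it gives the pose at the moment of the call.
- arm.sign_off(): hands the job in; it is judged then, once.
Trained networks look in the newest picture that a camera, given by its name, has taken for a name from the list of things; names that differ only in an ending like _2 or _b are one class to them, and where a whole thing is asked for, a point or a joint stands for the part that bears it (a point fixed in the world has none). Each returns a list of dicts, best first, with "conf" (0 to 1); they miss things now and then, are a little off and sometimes report something else, mostly with a low value. They report only what shows in the picture. A call takes as long as a camera call. They do not tell look-alikes from the thing itself.
- arm.look_for(camera, query): "point" ([column, row] as shares, 0 to 1, of the picture: columns of its width, rows of its height, amid what is visible of it).
- arm.regions_of(camera, query): "region" (400x640 bool, what is visible of it) and "point" ([column, row] as shares, 0 to 1, of the picture: columns of its width, rows of its height, amid what is visible of it).
- arm.place_of(camera, query): "point" ([column, row] as shares, 0 to 1, of the picture: columns of its width, rows of its height: a listed point, or the origin of a listed thing).
The state is a dict: "clock": time; "joints": joint angles; "dq": joint speeds; "joint_efforts": joint torques, N m; "position": TCP position; "ee_rot": TCP orientation; "force": force on the tool from outside, world axes, zero at the start; "ft_torque": the same for the moment, N m; "width": opening from 0.0 (shut) to 1.0 (fully open); "gripper_force": force on a finger pad.
Only numpy, scipy, OpenCV 4.12 (cv2) and the standard library are available. Lean on these libraries where they do the work, as an engineer would, in place of code of your own. Each camera call takes 0.05 s, during which the arm holds its last target. There are 200 camera calls.

### The job

Take the stubby screwdriver out of its wooden block and drive the battery-cover screw of the cellar climate monitor home: seat the blade in the slot, keep it pressed in with a steady push of about 10 N, never over 25 N, and turn clockwise until the screw comes up against its stop, without forcing it further, the push still on for a moment. Touch the monitor only with the screwdriver, leave the bottle, glass and candle alone, and put the screwdriver back upright in the block, fully down.

Things in the scene. Friction and masses are not known exactly. Their poses are not given: they have to be found in the camera images.
- monitor: The climate monitor, fixed to the table: grey box 160 (its x) x 116 (its y) mm, top 48 mm above the table, any yaw within 0.5 rad; origin at the centre of its underside, on the table. Its -x two thirds carry the aluminium battery cover, top flush at 48 mm, with the screw in it 40 mm to -x of the centre; its +x end carries a small dark display
- screw_hole (a point): Centre of the 34 mm round hole in the battery cover, level with the cover's top; x, y as the monitor's. In it stands the upright screw: steel head 24 mm wide, 4.5 mm tall, with a closed-ended slot 16 x 4.5 mm, 4.5 mm deep. The screw fits loosely: its axis stands up to 2.6 mm off this point along x and along y, not reported (30 N sideways shifts it): find the slot by sight or feel
- screw (a joint): Screw turn, 0 to 1.75 rad (hard stop, home), growing clockwise from above; starts at 0 to 0.35, takes about 0.1 N m, stays where left; pushing alone does not turn it. At 0 the slot runs along the monitor's x, its floor 0.75 mm above point screw_hole; each radian swings it as much and sinks the screw 3 mm, so at home the head is flush with the cover: the blade must follow it down
- driver_grip (a point): Centre of the screwdriver's black square handle, 28 x 28 mm with rounded edges and 66 mm long (33 mm above and below, about), 77 mm above the blade's end. The flats face this point's x and y; z points up along the driver, away from the blade. 140 g, loose
- driver_tip (a point): Middle of the end of the screwdriver's blade. The blade is 13 mm wide along this point's x and 2.5 mm thick along y, square-ended. Above the blade (12 mm) a 9 mm round shank, then at 42 mm above the end a 28 mm steel collar and the handle. The blade is the same turned by half a turn
- driver: The whole screwdriver, 112 mm long; origin at the end of the blade, z up along it to the handle
- block: Wooden screwdriver block 80 x 80 x 50 mm, fixed to the table; origin at the centre of its underside
- block_mouth (a point): Centre of the mouth of the block's upright 22 mm hole, on its top face 50 mm above the table; hole 46 mm deep, edge chamfered 3 mm. The driver stands in it blade down, any way round, its collar resting on the block, so that the blade's end is 42 mm below the mouth
- bottle_mid (a point): Half-way up a wine bottle, 74 mm across and 290 mm tall, standing loose: leave alone
- glass_mid (a point): Half-way up a wine glass, 72 mm across and 190 mm tall, standing loose: leave alone
- votive_mid (a point): Half-way up a candle in an amber glass cup, 76 mm across and 60 mm tall, standing loose: leave alone
Things that resemble listed ones, but are neither listed nor needed, are in the scene too. There is more than one size of the driver; the job needs the larger. What is shaped like the block but turquoise is not meant.

How it is judged:
By the outcome, as a careful person would: the job done as asked, in the order asked, and still so for the second after the job is handed in, with the robot touching nothing.
It also fails if it takes over 72 s, if anything falls off the work surface, if the arm or the gripper's body presses on something with over 40 N, if the wrist force passes 120 N, or if a joint passes its speed limit or range.

## Working session

There is one attempt and no reset: what is moved stays moved. The work goes in short steps, Python scripts to look and compute and a tool call to move; the robot and the scene stay as the last step left them, time stands still between calls to the robot, and variables do not carry over. Pictures are saved under pics/ and viewed, at most 10 in all, crops included, and the job is handed in when it is done.

Besides the shell and the picture viewer there is one more tool, called after "Call:" as name(argument=value, ...), one argument or row to a line, values as JSON. move_arm: Moves the arm, as the interface text tells. Scaled input: -1 to 1 covers 1000 mm each way for a shift and pi/2 rad each way for a turn. Its arguments: {"type":"object","properties":{"motion":{"type":"array","items":{"type":"object","properties":{"tx":{"type":"number"},"ty":{"type":"number"},"tz":{"type":"number"},"twist":{"type":"number"}}}},"gripper":{"type":"number"},"squeeze":{"type":"number"}},"required":["motion"]}

```bash
ls; mkdir -p pics; cat > h.py <<'E'
import numpy as np,cv2
from cell import arm
from scipy.spatial.transform import Rotation as R
def ray(cam,px,cal=None):
    c=cal or arm.calibration(cam);K=np.array(c["K"]);T=np.array(c["T"])
    d=np.array([(px[0]-K[0,2])/K[0,0],(px[1]-K[1,2])/K[1,1]]);u=d.copy()
    for _ in range(20): u=d/(1+c["k1"]*(u@u))
    return T[:3,3],T[:3,:3]@np.r_[u,1]
def at(cam,px,z,cal=None):
    o,d=ray(cam,px,cal);return o+d*(z-o[2])/d[2]
def proj(cam,p,cal=None):
    c=cal or arm.calibration(cam);K=np.array(c["K"]);T=np.array(c["T"])
    q=T[:3,:3].T@(np.array(p)-T[:3,3]);u=q[:2]/q[2];u=u*(1+c["k1"]*(u@u));return K[:2,:2]@u+K[:2,2]
def save(name,im): cv2.imwrite("pics/"+name+".png",cv2.cvtColor(im,cv2.COLOR_RGB2BGR))
E
python3 - <<'E'
from h import *
for c in("top","scene"):
    im=arm.get_image(c);save(c+"0",im)
    for q,z in(("driver_grip",.085),("block_mouth",.05),("screw_hole",.048),("monitor",.0)):
        for r in arm.place_of(c,q)[:4]:
            p=np.array(r["point"])*[640,400];print(c,q,round(r["conf"],2),p.round(),at(c,p,z).round(3))
a=cv2.imread("pics/top0.png");b=cv2.imread("pics/scene0.png")
s=arm.observe();print(s)
E
```

```text
pics
top driver_grip 0.51 [382. 177.] [ 0.615 -0.13   0.085]
top driver_grip 0.23 [471. 158.] [ 0.668 -0.346  0.085]
top driver_grip 0.21 [286. 189.] [0.579 0.102 0.085]
top block_mouth 0.73 [385. 229.] [ 0.49  -0.145  0.05 ]
top block_mouth 0.61 [368. 290.] [ 0.338 -0.104  0.05 ]
top screw_hole 0.84 [281. 206.] [0.539 0.116 0.048]
top monitor 0.63 [287. 188.] [0.591 0.106 0.   ]
scene driver_grip 0.73 [258. 205.] [ 0.663 -0.082  0.085]
scene driver_grip 0.57 [301. 149.] [ 0.481 -0.146  0.085]
scene block_mouth 0.88 [298. 159.] [ 0.49 -0.15  0.05]
scene block_mouth 0.72 [353. 142.] [ 0.345 -0.101  0.05 ]
scene screw_hole 0.74 [382. 337.] [0.651 0.323 0.048]
scene screw_hole 0.68 [353. 240.] [0.542 0.113 0.048]
scene screw_hole 0.48 [302. 152.] [ 0.467 -0.161  0.048]
scene screw_hole 0.37 [302. 171.] [ 0.508 -0.114  0.048]
scene monitor 0.91 [336. 259.] [0.586 0.107 0.   ]
{'clock': 0.5, 'joints': array([-1.41959813,  0.43454105,  0.02497118,  1.57323496, -0.0115951 ,
        1.13398745, -0.07509547]), 'dq': array([-2.23723899e-03, -1.85192755e-03,  7.85224200e-05,  7.33911095e-04,
        1.98657192e-04, -1.94403942e-03,  2.29737899e-04]), 'joint_efforts': array([-1.52801451e-03, -6.67146564e+01,  9.82377380e-01, -3.14569652e+01,
       -6.07307162e-02,  3.38238222e-02,  7.24579854e-05]), 'position': array([0.15693813, 0.60497134, 0.22670244]), 'ee_rot': array([ 3.97677446e-01,  3.11631679e+00, -4.11691481e-05]), 'force': array([-0.08183768, -0.66721223, -0.27785206]), 'ft_torque': array([ 0.02853269,  0.00762364, -0.0429279 ]), 'gripper_force': 0.0, 'width': 0.9954658488598366}
```

View pics/top0.png

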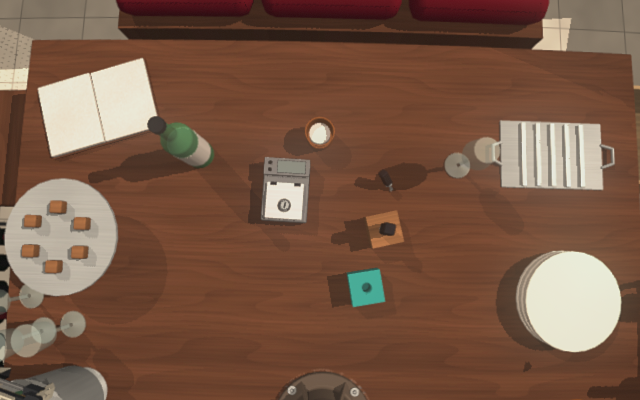

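View pics/scene0.png

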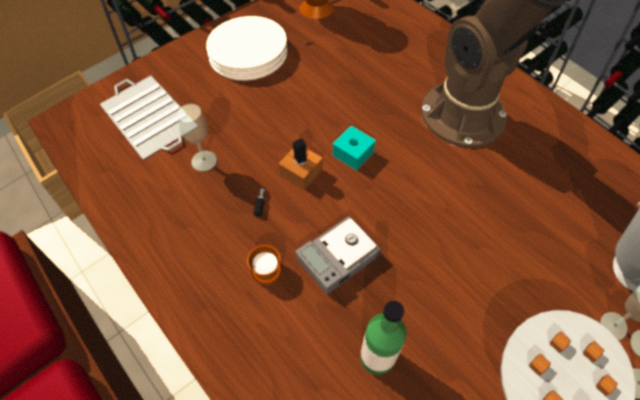

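The choices: the driver standing in the wooden block (top picture 385,229; scene 300,155), the small driver lying on the table (386,180), and the empty turquoise block (367,288). I want the upright one in the wooden block. I'll move above it and check it in a wrist crop.

Call:
move_arm(
  motion=[
    {"tx":-0.0295,"ty":-0.0375,"tz":-0.005},
    {"tx":-0.0295,"ty":-0.0375,"tz":-0.005},
    {"tx":-0.0295,"ty":-0.0375,"tz":-0.005},
    {"tx":-0.0295,"ty":-0.0375,"tz":-0.005},
    {"tx":-0.0295,"ty":-0.0375,"tz":-0.005},
    {"tx":-0.0295,"ty":-0.0375,"tz":-0.005},
    {"tx":-0.0295,"ty":-0.0375},
    {"tx":-0.0295,"ty":-0.0375},
    {"tx":-0.0295,"ty":-0.0375},
    {"tx":-0.0295,"ty":-0.0375},
    {"tx":-0.0295,"ty":-0.0375},
    {"tx":-0.0295,"ty":-0.0375},
  ],
  gripper=-1,
)

```text
invalid input
```

Call:
move_arm(
  motion=[
    {"tx":-0.0295,"ty":-0.0375,"tz":-0.005,"twist":0},
    {"tx":-0.0295,"ty":-0.0375,"tz":-0.005,"twist":0},
    {"tx":-0.0295,"ty":-0.0375,"tz":-0.005,"twist":0},
    {"tx":-0.0295,"ty":-0.0375,"tz":-0.005,"twist":0},
    {"tx":-0.0295,"ty":-0.0375,"tz":-0.005,"twist":0},
    {"tx":-0.0295,"ty":-0.0375,"tz":-0.005,"twist":0},
    {"tx":-0.0295,"ty":-0.0375,"tz":0,"twist":0},
    {"tx":-0.0295,"ty":-0.0375,"tz":0,"twist":0},
    {"tx":-0.0295,"ty":-0.0375,"tz":0,"twist":0},
    {"tx":-0.0295,"ty":-0.0375,"tz":0,"twist":0},
    {"tx":-0.0295,"ty":-0.0375,"tz":0,"twist":0},
    {"tx":-0.0295,"ty":-0.0375,"tz":0,"twist":0},
  ],
)

```text
clock: 1.7
position: [0.3871, 0.0786, 0.2572]
ee_rot: [0.397, 3.115, 0.002]
force: [0.8, 0.7, -1.4]
width: 0.999
gripper_force: 0.0
```

Call:
move_arm(
  motion=[
    {"tx":-0.026,"ty":-0.0323,"tz":0,"twist":0},
    {"tx":-0.026,"ty":-0.0323,"tz":0,"twist":0},
    {"tx":-0.026,"ty":-0.0323,"tz":0,"twist":0},
    {"tx":-0.026,"ty":-0.0323,"tz":0,"twist":0},
    {"tx":-0.026,"ty":-0.0323,"tz":0,"twist":0},
    {"tx":-0.026,"ty":-0.0323,"tz":0,"twist":0},
    {"tx":0,"ty":0,"tz":0,"twist":0},
    {"tx":0,"ty":0,"tz":0,"twist":0},
  ],
)

```text
clock: 2.5
position: [0.4888, -0.1472, 0.2565]
ee_rot: [-0.401, -3.115, 0.001]
force: [-0.0, 0.7, 0.5]
width: 0.997
gripper_force: 0.0
```

```bash
python3 - <<'E'
from h import *
s=arm.observe();c=arm.calibration("wrist");print(s["position"],s["ee_rot"],np.array(c["T"]).round(3),c["K"])
im=arm.get_image("wrist");save("w1",im)
for q,z in(("driver_grip",.085),("block_mouth",.05),("screw_hole",.048)):
    for r in arm.place_of("wrist",q)[:4]:
        p=np.array(r["point"])*[640,400];print(q,round(r["conf"],2),p.round(),at("wrist",p,z,c).round(4))
E
```

```text
[ 0.48879675 -0.14719267  0.25653378] [-4.01435478e-01 -3.11536783e+00  6.56516586e-04] [[ 0.254  0.924  0.287  0.411]
 [ 0.967 -0.242 -0.077 -0.126]
 [-0.002  0.297 -0.955  0.414]
 [ 0.     0.     0.     1.   ]] [[285.34666663   0.         321.37924454]
 [  0.         285.34666663 203.38930198]
 [  0.           0.           1.        ]]
driver_grip 0.63 [359. 260.] [ 0.5955 -0.1246  0.085 ]
driver_grip 0.57 [329. 186.] [ 0.4912 -0.1385  0.085 ]
block_mouth 0.89 [323. 178.] [ 0.4878 -0.1446  0.05  ]
block_mouth 0.58 [330.  45.] [ 0.3408 -0.0984  0.05  ]
screw_hole 0.74 [526. 170.] [0.5439 0.1093 0.048 ]
```

View pics/w1.png

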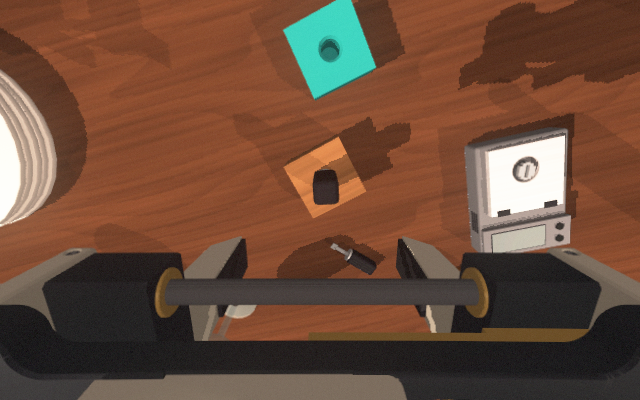

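The picture shows the turquoise block at (330,50), the big driver in the wooden block at (326,185), the small one lying at (355,258), and the monitor screw at (526,170). Next is a close crop to get the handle's yaw and the slot.

```bash
python3 - <<'E'
from h import *
a=cv2.imread("pics/w1.png")
x=cv2.resize(a[155:225,295:355],None,fx=6,fy=6,interpolation=cv2.INTER_CUBIC)
y=cv2.resize(a[135:205,495:560],None,fx=6,fy=6,interpolation=cv2.INTER_CUBIC)
x=cv2.convertScaleAbs(x,alpha=2.5)
cv2.imwrite("pics/c1.png",np.hstack([x,y]))
c=arm.calibration("wrist")
for yaw in (-.4,-.2,0,.2,.4): # project handle-top corners
  pass
g=a.max(2)[155:225,295:355]; m=(g<60).astype(np.uint8)
n,l,st,ce=cv2.connectedComponentsWithStats(m);i=1+st[1:,4].argmax();print(st[i],ce[i]+[295,155])
E
```

```text
[ 18  15  25  34 636] [325.53773585 185.49056604]
```

View pics/c1.png

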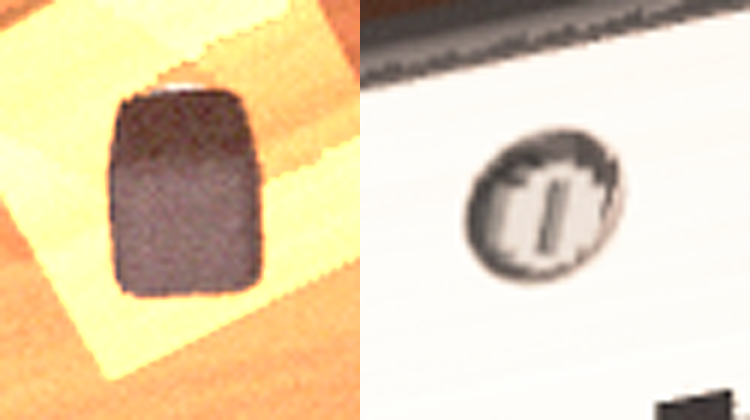

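```bash
python3 - <<'E'
from h import *
c=arm.calibration("wrist")
print(at("wrist",(326.2,192.5),.119,c),at("wrist",(314+4,200),.119,c))
# corners bottom/top edges of handle-top face
for a,b in(((115+0)/6+295,155+290/6),((258)/6+295,155+290/6)): print(at("wrist",(a,b),.119,c))
for q,z in(("bottle_mid",.145),("glass_mid",.095),("votive_mid",.03)):
  for cam in("top","scene"):
    for r in arm.place_of(cam,q)[:2]:
        p=np.array(r["point"])*[640,400];print(cam,q,round(r["conf"],2),p.round(),at(cam,p,z).round(3))
M=R.from_rotvec(arm.observe()["ee_rot"]).as_matrix();print(M.round(3))
E
```

```text
[ 0.48888145 -0.13945354  0.119     ] [ 0.49480162 -0.15008201  0.119     ]
[ 0.49741293 -0.1550599   0.119     ]
[ 0.50385746 -0.13003958  0.119     ]
top bottle_mid 0.8 [185. 139.] [0.682 0.334 0.145]
scene bottle_mid 0.74 [383. 338.] [0.679 0.341 0.145]
top glass_mid 0.65 [472. 159.] [ 0.662 -0.346  0.095]
scene glass_mid 0.78 [193. 141.] [ 0.677 -0.34   0.095]
top votive_mid 0.9 [320. 134.] [0.73  0.023 0.03 ]
top votive_mid 0.63 [378. 231.] [ 0.484 -0.131  0.03 ]
scene votive_mid 0.64 [264. 262.] [0.727 0.017 0.03 ]
[[-0.968  0.25   0.   ]
 [ 0.25   0.968  0.   ]
 [-0.     0.    -1.   ]]
```

Call:
move_arm(
  motion=[
    {"tx":0.0018,"ty":0.0068,"tz":0.04,"twist":0},
    {"tx":0,"ty":0,"tz":0.045,"twist":0},
    {"tx":0,"ty":0,"tz":0.045,"twist":0},
    {"tx":0,"ty":0,"tz":0.04,"twist":0},
    {"tx":0,"ty":0,"tz":0.0185,"twist":0},
    {"tx":0,"ty":0,"tz":0,"twist":0},
    {"tx":0,"ty":0,"tz":0,"twist":0},
  ],
)

```text
clock: 3.7
position: [0.4891, -0.1395, 0.0687]
ee_rot: [0.398, 3.116, -0.0]
force: [0.5, -0.6, 0.8]
width: 1.001
gripper_force: 0.0
```

Call:
move_arm(
  motion=[
    {"tx":0,"ty":0,"tz":0,"twist":0},
    {"tx":0,"ty":0,"tz":0,"twist":0},
    {"tx":0,"ty":0,"tz":0,"twist":0},
    {"tx":0,"ty":0,"tz":0,"twist":0},
    {"tx":0,"ty":0,"tz":0,"twist":0},
    {"tx":0,"ty":0,"tz":0,"twist":0},
    {"tx":0,"ty":0,"tz":0,"twist":0},
    {"tx":0,"ty":0,"tz":0,"twist":0},
  ],
  gripper=1.0,
  squeeze=40,
)

```text
clock: 4.5
position: [0.4888, -0.1393, 0.0682]
ee_rot: [-0.398, -3.116, 0.0]
force: [0.3, -0.9, 0.0]
width: 0.354
gripper_force: 0.2
```

Call:
move_arm(
  motion=[
    {"tx":0,"ty":0,"tz":0,"twist":0},
    {"tx":0,"ty":0,"tz":0,"twist":0},
    {"tx":0,"ty":0,"tz":0,"twist":0},
    {"tx":0,"ty":0,"tz":0,"twist":0},
    {"tx":0,"ty":0,"tz":0,"twist":0},
  ],
)

```text
clock: 5.0
position: [0.4888, -0.1392, 0.0681]
ee_rot: [-0.398, -3.116, -0.0]
force: [0.1, -0.9, -1.7]
width: 0.299
gripper_force: 40.0
```

Call:
move_arm(
  motion=[
    {"tx":0,"ty":0,"tz":-0.02,"twist":0},
    {"tx":0,"ty":0,"tz":-0.045,"twist":0},
    {"tx":0,"ty":0,"tz":-0.045,"twist":0},
    {"tx":0,"ty":0.02,"tz":-0.03,"twist":0},
    {"tx":0.002,"ty":0.039,"tz":0,"twist":0},
    {"tx":0.002,"ty":0.039,"tz":0,"twist":0},
    {"tx":0.002,"ty":0.039,"tz":0,"twist":0},
    {"tx":0.002,"ty":0.039,"tz":0,"twist":0},
    {"tx":0.002,"ty":0.039,"tz":0,"twist":0},
    {"tx":0.002,"ty":0.039,"tz":0,"twist":0},
    {"tx":0,"ty":0,"tz":0,"twist":0},
    {"tx":0,"ty":0,"tz":0,"twist":0},
  ],
)

```text
clock: 6.2
position: [0.5407, 0.1106, 0.2078]
ee_rot: [-0.394, -3.116, 0.001]
force: [0.2, -0.4, -0.7]
width: 0.31
gripper_force: 40.0
```

```bash
python3 - <<'E'
from h import *
s=arm.observe();print(s["position"],s["ee_rot"],s["joints"].round(3),s["force"])
c=arm.calibration("wrist");im=arm.get_image("wrist");save("w2",im)
M=R.from_rotvec(s["ee_rot"]).as_matrix()
print("tip px",proj("wrist",s["position"]+M@[0,0,.06],c))
for q,z in(("driver_tip",s["position"][2]-.06),("screw_hole",.048),("monitor",0)):
    for r in arm.place_of("wrist",q)[:2]:
        p=np.array(r["point"])*[640,400];print(q,round(r["conf"],2),p.round(1),at("wrist",p,z,c).round(4))
S=arm.get_image("scene");p=proj("scene",s["position"]+M@[0,0,.06]);print(p)
x,y=int(p[0]),int(p[1])
t=cv2.resize(S[y-30:y+20,x-25:x+25],(400,400),interpolation=cv2.INTER_CUBIC)
save("w2c",np.hstack([cv2.resize(im[100:300,220:420],(400,400),interpolation=cv2.INTER_CUBIC),t]))
E
```

```text
[0.54073161 0.11055337 0.2077862 ] [-3.93852921e-01 -3.11608195e+00  9.98850362e-04] [-0.743  0.364  0.6    1.814 -0.235  1.036  1.266] [ 0.19096338 -0.40481869 -0.7387297 ]
tip px [321.25092513 218.82924877]
driver_tip 0.76 [318.7 219.2] [0.5405 0.1084 0.1478]
driver_tip 0.66 [146.3 268.1] [ 0.5469 -0.0453  0.1478]
screw_hole 0.72 [321.8 192.8] [0.5457 0.1097 0.048 ]
screw_hole 0.56 [127.6 187.4] [ 0.4847 -0.1028  0.048 ]
monitor 0.96 [328.1 210.4] [0.5842 0.1086 0.    ]
[354.62624268 216.26818498]
```

View pics/w2c.png

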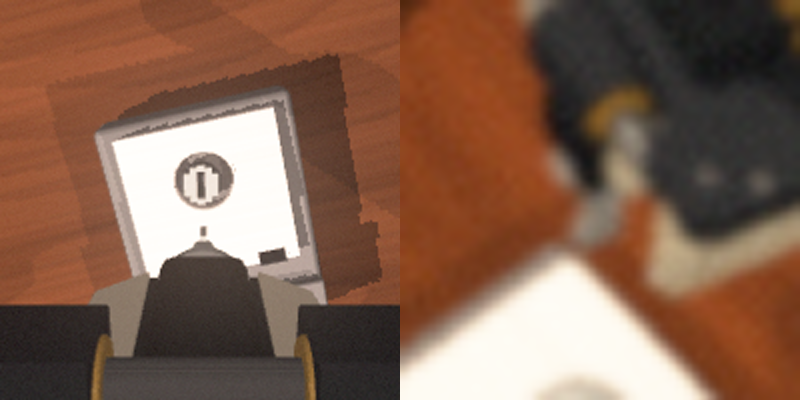

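The blade shows thin across the image, so it's wide along tool x, which is almost parallel to the slot at crop (203,185). I'll go lower and measure close up.

Call:
move_arm(
  motion=[
    {"tx":-0.002,"ty":0,"tz":0.03,"twist":0},
    {"tx":-0.002,"ty":0,"tz":0.03,"twist":0},
    {"tx":0,"ty":0,"tz":0.017,"twist":0},
    {"tx":0,"ty":0,"tz":0,"twist":0},
    {"tx":0,"ty":0,"tz":0,"twist":0},
    {"tx":0,"ty":0,"tz":0,"twist":0},
  ],
)

```text
clock: 7.05
position: [0.5458, 0.1084, 0.1325]
ee_rot: [0.398, 3.114, 0.001]
force: [0.3, 0.4, -0.4]
width: 0.304
gripper_force: 40.0
```

```bash
python3 - <<'E'
from h import *
s=arm.observe();print(s["position"],s["ee_rot"])
c=arm.calibration("wrist");im=arm.get_image("wrist");save("w3",im)
M=R.from_rotvec(s["ee_rot"]).as_matrix()
tip=s["position"]+M@[0,0,.06]
print("tip px",proj("wrist",tip,c))
for q,z in(("driver_tip",tip[2]),("screw_hole",.048),("monitor",0)):
    for r in arm.place_of("wrist",q)[:1]:
        p=np.array(r["point"])*[640,400];print(q,round(r["conf"],2),p.round(1),at("wrist",p,z,c).round(4))
S=arm.get_image("scene");p=proj("scene",tip);print(p)
x,y=int(p[0]),int(p[1])
t=cv2.resize(S[y-20:y+20,x-20:x+20],(400,400),interpolation=cv2.INTER_CUBIC)
save("w3c",np.hstack([cv2.resize(im[170:230,292:352],(400,400),interpolation=cv2.INTER_CUBIC),t]))
E
```

```text
[0.54578732 0.10838626 0.13249736] [3.98453833e-01 3.11439765e+00 1.30859256e-03]
tip px [321.2308217  218.84880862]
driver_tip 0.8 [319.1 220.9] [0.5472 0.1063 0.0725]
screw_hole 0.64 [322.8 207.4] [0.5446 0.1102 0.048 ]
monitor 0.67 [334.7 228.3] [0.5865 0.1131 0.    ]
[350.50975772 234.30044815]
```

View pics/w3c.png

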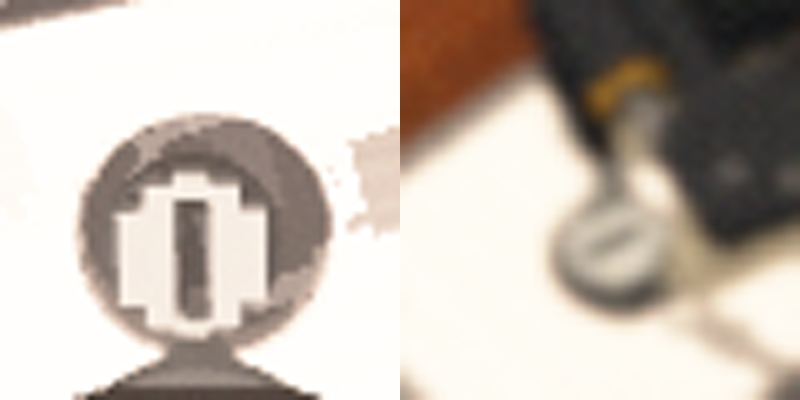

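```bash
python3 - <<'E'
from h import *
s=arm.observe();c=arm.calibration("wrist")
M=R.from_rotvec(s["ee_rot"]).as_matrix()
tip=s["position"]+M@[0,0,.06]
for z in(.051,.053):
  w=at("wrist",(321,208.9),z,c);print(w,"tool delta mm",(M.T@(w-tip)*1e3).round(2))
a=at("wrist",(320.8,201),.0525,c);b=at("wrist",(321.1,217.5),.0525,c);print(np.linalg.norm(a-b),(M.T@(a-b)*1e3).round(1))
# scene slot: crop line centre (605,243)->
p=proj("scene",tip);x0,y0=int(p[0])-20,int(p[1])-20
w=at("scene",(x0+205/10,y0+243/10),.0525);print("scene slot",w,(M.T@(w-tip)*1e3).round(2))
E
```

```text
[0.54374626 0.10898375 0.051     ] tool delta mm [ 1.57 -0.25 20.86]
[0.54310169 0.10915453 0.053     ] tool delta mm [ 2.24 -0.24 18.86]
0.015234934016460498 [15.2 -0.3 -0. ]
scene slot [0.54473604 0.10848946 0.0525    ] [ 0.49 -0.48 19.36]
```

Call:
move_arm(
  motion=[
    {"tx":0.0015,"ty":-0.0003,"tz":0.008,"twist":0},
    {"tx":0,"ty":0,"tz":0.008,"twist":0},
    {"tx":0,"ty":0,"tz":0.001,"twist":0},
    {"tx":0,"ty":0,"tz":0,"twist":0},
    {"tx":0,"ty":0,"tz":0,"twist":0},
  ],
)

```text
clock: 7.8
position: [0.5435, 0.1086, 0.1142]
ee_rot: [-0.398, -3.116, 0.0]
force: [-0.2, -0.7, -1.5]
width: 0.296
gripper_force: 40.0
```

Call:
move_arm(
  motion=[
    {"tx":0,"ty":0,"tz":0.001,"twist":0},
    {"tx":0,"ty":0,"tz":0.001,"twist":0},
    {"tx":0,"ty":0,"tz":0.001,"twist":0},
    {"tx":0,"ty":0,"tz":0,"twist":0},
  ],
)

```text
clock: 8.2
position: [0.5433, 0.1087, 0.1111]
ee_rot: [-0.398, -3.116, 0.0]
force: [0.4, 1.4, -1.0]
width: 0.304
gripper_force: 40.0
```

Call:
move_arm(
  motion=[
    {"tx":0,"ty":0,"tz":0.0007,"twist":0},
    {"tx":0,"ty":0,"tz":0.0007,"twist":0},
    {"tx":0,"ty":0,"tz":0,"twist":0},
  ],
)

```text
clock: 8.5
position: [0.5433, 0.1087, 0.1097]
ee_rot: [-0.398, -3.116, -0.0]
force: [-0.1, 0.2, -2.1]
width: 0.303
gripper_force: 40.0
```

Call:
move_arm(
  motion=[
    {"tx":0,"ty":0,"tz":0.0007,"twist":0},
    {"tx":0,"ty":0,"tz":0,"twist":0},
  ],
)

```text
clock: 8.7
position: [0.5434, 0.1087, 0.1091]
ee_rot: [-0.398, -3.116, -0.0]
force: [0.2, 0.3, -2.0]
width: 0.305
gripper_force: 40.0
```

Call:
move_arm(
  motion=[
    {"tx":0,"ty":0,"tz":0.0005,"twist":0},
    {"tx":0,"ty":0,"tz":0,"twist":0},
  ],
)

```text
clock: 8.9
position: [0.5434, 0.1087, 0.1086]
ee_rot: [-0.398, -3.116, 0.0]
force: [0.2, 0.5, -1.4]
width: 0.304
gripper_force: 40.0
```

Call:
move_arm(
  motion=[
    {"tx":0,"ty":0,"tz":0.0004,"twist":0},
    {"tx":0,"ty":0,"tz":0,"twist":0},
  ],
)

```text
clock: 9.1
position: [0.5435, 0.1087, 0.1083]
ee_rot: [0.398, 3.116, 0.0]
force: [-0.7, 0.7, -1.0]
width: 0.306
gripper_force: 40.0
```

Call:
move_arm(
  motion=[
    {"tx":0,"ty":0,"tz":0.0004,"twist":0},
    {"tx":0,"ty":0,"tz":0,"twist":0},
  ],
)

```text
clock: 9.3
position: [0.5435, 0.1087, 0.1081]
ee_rot: [0.398, 3.116, 0.0]
force: [-1.2, 0.1, 3.5]
width: 0.303
gripper_force: 40.0
```

Call:
move_arm(
  motion=[
    {"tx":0,"ty":0,"tz":0.0004,"twist":0},
    {"tx":0,"ty":0,"tz":0,"twist":0},
  ],
)

```text
clock: 9.5
position: [0.5435, 0.1087, 0.1078]
ee_rot: [0.398, 3.116, 0.001]
force: [-2.0, -0.3, 7.8]
width: 0.304
gripper_force: 40.0
```

Call:
move_arm(
  motion=[
    {"tx":0,"ty":0,"tz":0.0002,"twist":0.04},
    {"tx":0,"ty":0,"tz":0.0001,"twist":0.04},
    {"tx":0,"ty":0,"tz":0.0002,"twist":0.04},
    {"tx":0,"ty":0,"tz":0,"twist":0},
  ],
)

```text
clock: 9.9
position: [0.5439, 0.1086, 0.1077]
ee_rot: [0.693, 3.063, 0.001]
force: [-2.1, -1.0, 11.2]
width: 0.301
gripper_force: 40.0
```

```bash
cat > st.py <<'E'
from h import *
s=arm.observe();M=R.from_rotvec(s["ee_rot"]).as_matrix()
print(round(s["clock"],2),"pos",(s["position"]*1e3).round(2),"cw rot",round(np.deg2rad(165.5)-np.arctan2(M[1,0],M[0,0])%(2*np.pi),3),"F",s["force"].round(1),"T",s["ft_torque"].round(3),"j7",s["joints"][6].round(2),"tilt",(M[:,2]).round(4))
E
python3 st.py
```

```text
9.9 pos [543.86 108.57 107.67] cw rot 0.192 F [-2.1 -1.  11.2] T [-0.287  0.715  0.049] j7 1.2 tilt [ 9.e-04  2.e-04 -1.e+00]
```

Call:
move_arm(
  motion=[
    {"tx":0,"ty":0,"tz":0.0001,"twist":0.05},
    {"tx":0,"ty":0,"tz":0.0002,"twist":0.05},
    {"tx":0,"ty":0,"tz":0.0002,"twist":0.05},
    {"tx":0,"ty":0,"tz":0,"twist":0},
  ],
)

```text
clock: 10.3
position: [0.5439, 0.1085, 0.1071]
ee_rot: [1.049, 2.96, 0.001]
force: [-2.7, -1.2, 9.1]
width: 0.304
gripper_force: 40.0
```

```bash
python3 st.py
```

```text
10.3 pos [543.95 108.49 107.09] cw rot 0.428 F [-2.7 -1.2  9.1] T [-0.276  0.582  0.   ] j7 1.01 tilt [ 0.0011  0.     -1.    ]
```

Call:
move_arm(
  motion=[
    {"tx":0,"ty":0,"tz":0.0003,"twist":0.06},
    {"tx":0,"ty":0,"tz":0.0003,"twist":0.06},
    {"tx":0,"ty":0,"tz":0.0003,"twist":0.06},
    {"tx":0,"ty":0,"tz":0.0003,"twist":0.06},
    {"tx":0,"ty":0,"tz":0,"twist":0},
  ],
)

```text
clock: 10.8
position: [0.544, 0.1085, 0.1059]
ee_rot: [1.585, 2.711, 0.001]
force: [-2.4, -1.0, 9.9]
width: 0.307
gripper_force: 40.0
```

```bash
python3 st.py
```

```text
10.8 pos [544.04 108.47 105.93] cw rot 0.805 F [-2.4 -1.   9.9] T [-0.284  0.591  0.04 ] j7 0.71 tilt [ 1.2e-03 -1.0e-04 -1.0e+00]
```

Call:
move_arm(
  motion=[
    {"tx":0,"ty":0,"tz":0.0003,"twist":0.06},
    {"tx":0,"ty":0,"tz":0.0003,"twist":0.06},
    {"tx":0,"ty":0,"tz":0.0003,"twist":0.06},
    {"tx":0,"ty":0,"tz":0.0003,"twist":0.06},
    {"tx":0,"ty":0,"tz":0.0003,"twist":0.06},
    {"tx":0,"ty":0,"tz":0,"twist":0},
  ],
)

```text
clock: 11.4
position: [0.5441, 0.1083, 0.1045]
ee_rot: [2.175, 2.266, 0.001]
force: [-2.4, -0.1, 11.2]
width: 0.302
gripper_force: 40.0
```

```bash
python3 st.py
```

```text
11.4 pos [544.12 108.29 104.48] cw rot 1.277 F [-2.4 -0.1 11.2] T [-0.324  0.658  0.075] j7 0.34 tilt [ 1.4e-03 -4.0e-04 -1.0e+00]
```

Now smaller steps, watching the torque for the stop.

Call:
move_arm(
  motion=[
    {"tx":0,"ty":0,"tz":0.0001,"twist":0.04},
    {"tx":0,"ty":0,"tz":0.0002,"twist":0.04},
    {"tx":0,"ty":0,"tz":0,"twist":0},
  ],
)

```text
clock: 11.7
position: [0.5441, 0.1083, 0.1041]
ee_rot: [2.311, 2.126, 0.001]
force: [-2.2, -1.2, 9.5]
width: 0.305
gripper_force: 40.0
```

```bash
python3 st.py
```

```text
11.7 pos [544.1  108.26 104.15] cw rot 1.401 F [-2.2 -1.2  9.5] T [-0.413  0.544  0.057] j7 0.24 tilt [ 1.4e-03 -3.0e-04 -1.0e+00]
```

Call:
move_arm(
  motion=[
    {"tx":0,"ty":0,"tz":0.0001,"twist":0.03},
    {"tx":0,"ty":0,"tz":0.0001,"twist":0.02},
    {"tx":0,"ty":0,"tz":0,"twist":0},
  ],
)

```text
clock: 12.0
position: [0.5441, 0.1082, 0.104]
ee_rot: [2.392, 2.035, 0.001]
force: [-1.4, -1.9, 9.4]
width: 0.304
gripper_force: 40.0
```

```bash
python3 st.py
```

```text
12.0 pos [544.13 108.22 103.97] cw rot 1.479 F [-1.4 -1.9  9.4] T [-0.473  0.511  0.015] j7 0.18 tilt [ 1.5e-03 -3.0e-04 -1.0e+00]
```

Call:
move_arm(
  motion=[
    {"tx":0,"ty":0,"tz":0.0002,"twist":0.03},
    {"tx":0,"ty":0,"tz":0.0001,"twist":0.02},
    {"tx":0,"ty":0,"tz":0,"twist":0},
  ],
)

```text
clock: 12.3
position: [0.5441, 0.1082, 0.1037]
ee_rot: [2.47, 1.939, 0.002]
force: [-1.7, -1.2, 10.0]
width: 0.308
gripper_force: 40.0
```

```bash
python3 st.py
```

```text
12.3 pos [544.13 108.18 103.71] cw rot 1.557 F [-1.7 -1.2 10. ] T [-0.568  0.613  0.095] j7 0.12 tilt [ 1.4e-03 -3.0e-04 -1.0e+00]
```

Call:
move_arm(
  motion=[
    {"tx":0,"ty":0,"tz":0.0002,"twist":0.03},
    {"tx":0,"ty":0,"tz":0.0001,"twist":0.02},
    {"tx":0,"ty":0,"tz":0,"twist":0},
  ],
)

```text
clock: 12.6
position: [0.5441, 0.1082, 0.1034]
ee_rot: [2.544, 1.841, 0.001]
force: [-2.2, -1.1, 10.8]
width: 0.3
gripper_force: 40.0
```

```bash
python3 st.py
```

```text
12.6 pos [544.08 108.18 103.42] cw rot 1.636 F [-2.2 -1.1 10.8] T [-0.521  0.615  0.061] j7 0.06 tilt [ 1.4e-03 -3.0e-04 -1.0e+00]
```

Call:
move_arm(
  motion=[
    {"tx":0,"ty":0,"tz":0.0002,"twist":0.03},
    {"tx":0,"ty":0,"tz":0,"twist":0.01},
    {"tx":0,"ty":0,"tz":0,"twist":0},
  ],
)

```text
clock: 12.9
position: [0.5441, 0.1081, 0.1033]
ee_rot: [2.6, 1.761, 0.002]
force: [-2.1, -1.3, 10.8]
width: 0.305
gripper_force: 40.0
```

```bash
python3 st.py
```

```text
12.9 pos [544.11 108.11 103.25] cw rot 1.698 F [-2.1 -1.3 10.8] T [-0.529  0.678  0.046] j7 0.01 tilt [ 1.4e-03 -3.0e-04 -1.0e+00]
```

Call:
move_arm(
  motion=[
    {"tx":0,"ty":0,"tz":0.0001,"twist":0.02},
    {"tx":0,"ty":0,"tz":0,"twist":0.01},
    {"tx":0,"ty":0,"tz":0,"twist":0},
  ],
)

```text
clock: 13.2
position: [0.5441, 0.1081, 0.1031]
ee_rot: [2.641, 1.699, 0.002]
force: [-1.9, -1.4, 11.7]
width: 0.301
gripper_force: 40.0
```

```bash
python3 st.py
```

```text
13.2 pos [544.07 108.14 103.13] cw rot 1.745 F [-1.9 -1.4 11.7] T [-0.569  0.672  0.024] j7 -0.03 tilt [ 1.4e-03 -3.0e-04 -1.0e+00]
```

Call:
move_arm(
  motion=[
    {"tx":0,"ty":0,"tz":0,"twist":0.02},
    {"tx":0,"ty":0,"tz":0.0001,"twist":0.02},
    {"tx":0,"ty":0,"tz":0,"twist":0},
  ],
)

```text
clock: 13.5
position: [0.5442, 0.1081, 0.103]
ee_rot: [2.694, 1.615, 0.002]
force: [-1.3, -1.3, 10.0]
width: 0.302
gripper_force: 40.0
```

```bash
python3 st.py
```

```text
13.5 pos [544.16 108.12 103.04] cw rot 1.808 F [-1.3 -1.3 10. ] T [-0.427  0.629  0.113] j7 -0.08 tilt [ 1.5e-03 -4.0e-04 -1.0e+00]
```

Call:
move_arm(
  motion=[
    {"tx":0,"ty":0,"tz":0.0001,"twist":0.02},
    {"tx":0,"ty":0,"tz":0,"twist":0.01},
    {"tx":0,"ty":0,"tz":0,"twist":0},
  ],
)

```text
clock: 13.8
position: [0.5442, 0.1082, 0.103]
ee_rot: [2.73, 1.552, 0.002]
force: [-0.8, -1.9, 10.5]
width: 0.302
gripper_force: 40.0
```

```bash
python3 st.py
```

```text
13.8 pos [544.22 108.16 103.03] cw rot 1.855 F [-0.8 -1.9 10.5] T [-0.542  0.72   0.111] j7 -0.11 tilt [ 1.6e-03 -3.0e-04 -1.0e+00]
```

Call:
move_arm(
  motion=[
    {"tx":0,"ty":0,"tz":0,"twist":0.02},
    {"tx":0,"ty":0,"tz":0,"twist":0},
    {"tx":0,"ty":0,"tz":0,"twist":0},
  ],
)

```text
clock: 14.1
position: [0.5442, 0.1082, 0.103]
ee_rot: [2.754, 1.509, 0.002]
force: [-1.7, -1.7, 11.7]
width: 0.303
gripper_force: 40.0
```

```bash
for i in 1 2 3; do python3 st.py; done
```

```text
14.1 pos [544.24 108.16 103.03] cw rot 1.886 F [-1.7 -1.7 11.7] T [-0.477  0.59   0.193] j7 -0.14 tilt [ 1.7e-03 -3.0e-04 -1.0e+00]
14.1 pos [544.24 108.16 103.03] cw rot 1.886 F [-1.7 -1.7 11.7] T [-0.477  0.59   0.193] j7 -0.14 tilt [ 1.7e-03 -3.0e-04 -1.0e+00]
14.1 pos [544.24 108.16 103.03] cw rot 1.886 F [-1.7 -1.7 11.7] T [-0.477  0.59   0.193] j7 -0.14 tilt [ 1.7e-03 -3.0e-04 -1.0e+00]
```

Call:
move_arm(
  motion=[
    {"tx":0,"ty":0,"tz":0,"twist":0.005},
    {"tx":0,"ty":0,"tz":0,"twist":0},
    {"tx":0,"ty":0,"tz":0,"twist":0},
    {"tx":0,"ty":0,"tz":0,"twist":0},
    {"tx":0,"ty":0,"tz":0,"twist":0},
    {"tx":0,"ty":0,"tz":0,"twist":0},
    {"tx":0,"ty":0,"tz":0,"twist":0},
    {"tx":0,"ty":0,"tz":0,"twist":0},
  ],
)

```text
clock: 14.9
position: [0.5442, 0.1082, 0.103]
ee_rot: [2.76, 1.499, 0.002]
force: [-1.6, -2.4, 11.3]
width: 0.305
gripper_force: 40.0
```

```bash
python3 st.py
```

```text
14.9 pos [544.24 108.17 103.05] cw rot 1.893 F [-1.6 -2.4 11.3] T [-0.532  0.616  0.197] j7 -0.14 tilt [ 1.7e-03 -2.0e-04 -1.0e+00]
```

Call:
move_arm(
  motion=[
    {"tx":0,"ty":0,"tz":0,"twist":-0.03},
    {"tx":0,"ty":0,"tz":-0.0005,"twist":-0.02},
    {"tx":0,"ty":0,"tz":-0.003,"twist":0},
    {"tx":0,"ty":0,"tz":-0.005,"twist":0},
    {"tx":0,"ty":0,"tz":-0.03,"twist":0},
    {"tx":0,"ty":0,"tz":-0.04,"twist":0},
    {"tx":0,"ty":0,"tz":-0.04,"twist":0},
    {"tx":0,"ty":0,"tz":0,"twist":0},
    {"tx":0,"ty":0,"tz":0,"twist":0},
  ],
)

```text
clock: 15.8
position: [0.5433, 0.1093, 0.221]
ee_rot: [-2.699, -1.606, -0.002]
force: [-0.4, 0.6, -2.1]
width: 0.304
gripper_force: 40.0
```

```bash
python3 st.py; python3 - <<'E'
from h import *
c=arm.calibration("wrist");s=arm.observe();M=R.from_rotvec(s["ee_rot"]).as_matrix();im=arm.get_image("wrist")
p=proj("wrist",[.544,.109,.05],c);x,y=map(int,p)
# rectify the cover plane: world top view, 40mm square, monitor-like axes
g=np.array([[proj("wrist",[.544+.025-i*.05/399,.109+.025-j*.05/399,.049],c) for j in range(0,400,57)] for i in range(0,400,57)],np.float32)
g=cv2.resize(g,(400,400))
save("w4",np.hstack([cv2.remap(im,g[...,0],g[...,1],cv2.INTER_CUBIC),cv2.resize(im[150:270,260:380],(400,400))]))
print(p,M.round(3))
dy=np.array([.4888,-.1392,.2])-s["position"];print("tool delta to block",(M.T@dy).round(4))
E
```

```text
15.8 pos [543.33 109.26 221.  ] cw rot 1.815 F [-0.4  0.6 -2.1] T [-0.087  0.072  0.014] j7 -0.21 tilt [ 5.0e-04  1.2e-03 -1.0e+00]
[322.17916498 185.99630748] [[ 0.477  0.879  0.001]
 [ 0.879 -0.477  0.001]
 [ 0.001 -0.    -1.   ]]
tool delta to block [-0.2444  0.0706  0.0207]
```

View pics/w4.png

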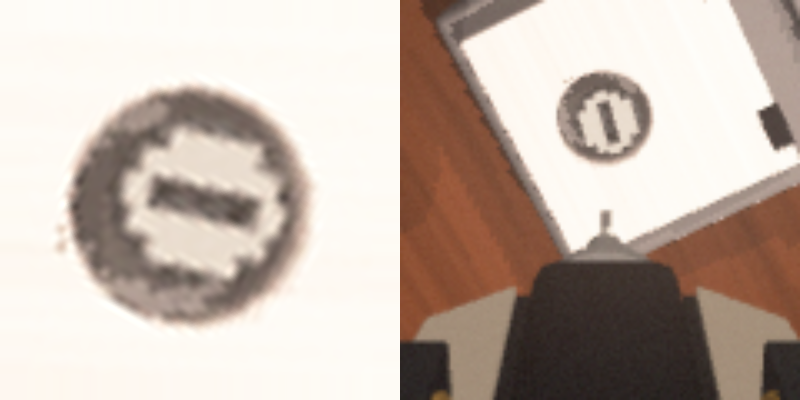

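```bash
python3 - <<'E'
from h import *
for cam,f,box in(("top","top0",(258,312,175,226)),("scene","scene0",(290,385,210,295))):
    a=cv2.imread(f"pics/{f}.png");m=np.zeros(a.shape[:2],np.uint8)
    x0,x1,y0,y1=box;m[y0:y1,x0:x1]=(a.min(2)[y0:y1,x0:x1]>200)*255
    k=max(cv2.findContours(m,0,1)[0],key=cv2.contourArea)[:,0]
    w=np.array([at(cam,p,.048)[:2]*1000 for p in k],np.float32);print(cam,cv2.minAreaRect(w))
# current slot angle
a=cv2.imread("pics/w4.png")[:,:400].min(2)[160:240,140:265];m=(a<150).astype(np.uint8)
n,l,s,c=cv2.connectedComponentsWithStats(m)
for i in range(1,n):
    if s[i,4]>300: print(s[i],cv2.minAreaRect(np.argwhere(l==i)[:,::-1].astype(np.float32)))
E
```

```text
top ((555.4022216796875, 109.79933166503906), (90.05925750732422, 87.98373413085938), 87.83800506591797)
scene ((554.9254760742188, 109.38797760009766), (92.32650756835938, 90.82937622070312), 87.65434265136719)
[   8   16  112   52 3407] ((63.614524841308594, 42.28794860839844), (110.63436889648438, 33.60080337524414), 12.425941467285156)
```

The slot is at 1.75 rad relative to the monitor, so the screw is home. Next I return the driver.

Call:
move_arm(
  motion=[
    {"tx":-0.0412,"ty":0.0121,"tz":0,"twist":0},
    {"tx":-0.0412,"ty":0.0121,"tz":0,"twist":0},
    {"tx":-0.0412,"ty":0.0121,"tz":0,"twist":0},
    {"tx":-0.0412,"ty":0.0121,"tz":0,"twist":0},
    {"tx":-0.0412,"ty":0.0121,"tz":0.01,"twist":0},
    {"tx":-0.0412,"ty":0.0121,"tz":0.03,"twist":0},
    {"tx":0,"ty":0,"tz":0.03,"twist":0},
    {"tx":0,"ty":0,"tz":0,"twist":0},
    {"tx":0,"ty":0,"tz":0,"twist":0},
  ],
)

```text
clock: 16.75
position: [0.4889, -0.1406, 0.1514]
ee_rot: [-2.698, -1.605, 0.004]
force: [0.7, -0.6, -1.3]
width: 0.305
gripper_force: 40.0
```

```bash
python3 st.py; python3 - <<'E'
from h import *
c=arm.calibration("wrist");s=arm.observe();M=R.from_rotvec(s["ee_rot"]).as_matrix();im=arm.get_image("wrist")
for r in arm.place_of("wrist","block_mouth")[:2]:
    p=np.array(r["point"])*[640,400];w=at("wrist",p,.05,c);print(round(r["conf"],2),p.round(1),w.round(4),(M.T@(w-s["position"])).round(4))
g=np.array([[proj("wrist",[.489+.05-i*.1/399,-.1425+.05-j*.1/399,.05],c) for j in range(0,400,57)] for i in range(0,400,57)],np.float32)
g=cv2.resize(g,(400,400))
save("w5",np.hstack([cv2.remap(im,g[...,0],g[...,1],cv2.INTER_CUBIC),cv2.resize(im[150:270,260:380],(400,400))]))
E
```

```text
16.75 pos [ 488.94 -140.59  151.39] cw rot 1.815 F [ 0.7 -0.6 -1.3] T [-0.097  0.068 -0.028] j7 0.28 tilt [-2.9e-03  5.0e-04 -1.0e+00]
0.88 [323.1 203.7] [ 0.4897 -0.1414  0.05  ] [-0.0003  0.0013  0.1014]
0.66 [170.5 232.2] [ 0.3446 -0.0959  0.05  ] [-0.0296 -0.1479  0.1018]
```

View pics/w5.png

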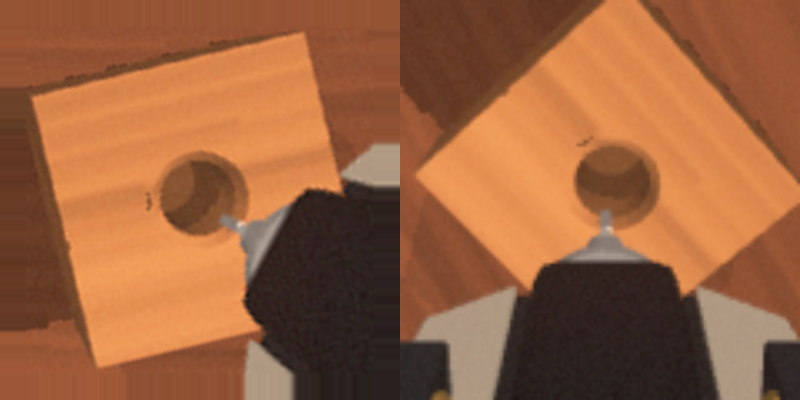

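Call:
move_arm(
  motion=[
    {"tx":-0.001,"ty":0.002,"tz":0.02,"twist":0},
    {"tx":0,"ty":0,"tz":0.015,"twist":0},
    {"tx":0,"ty":0,"tz":0.01,"twist":0},
    {"tx":0,"ty":0,"tz":0.006,"twist":0},
    {"tx":0,"ty":0,"tz":0,"twist":0},
  ],
)

```text
clock: 17.35
position: [0.4906, -0.1428, 0.1005]
ee_rot: [-2.699, -1.606, 0.001]
force: [0.3, 0.7, -1.6]
width: 0.301
gripper_force: 40.0
```

Call:
move_arm(
  motion=[
    {"tx":0,"ty":0,"tz":0.01,"twist":0},
    {"tx":0,"ty":0,"tz":0.01,"twist":0},
    {"tx":0,"ty":0,"tz":0.008,"twist":0},
    {"tx":0,"ty":0,"tz":0.002,"twist":0},
    {"tx":0,"ty":0,"tz":0,"twist":0},
  ],
)

```text
clock: 17.85
position: [0.4906, -0.1432, 0.0706]
ee_rot: [-2.7, -1.606, 0.001]
force: [-0.5, 0.1, -1.8]
width: 0.297
gripper_force: 40.0
```

Call:
move_arm(
  motion=[
    {"tx":0,"ty":0,"tz":0.001,"twist":0},
    {"tx":0,"ty":0,"tz":0.001,"twist":0},
    {"tx":0,"ty":0,"tz":0.0005,"twist":0},
    {"tx":0,"ty":0,"tz":0,"twist":0},
  ],
)

```text
clock: 18.25
position: [0.491, -0.1431, 0.0686]
ee_rot: [2.7, 1.606, 0.0]
force: [0.1, 0.1, -0.9]
width: 0.301
gripper_force: 40.0
```

Call:
move_arm(
  motion=[
    {"tx":0,"ty":0,"tz":0.0003,"twist":0},
    {"tx":0,"ty":0,"tz":0,"twist":0},
  ],
)

```text
clock: 18.45
position: [0.491, -0.1431, 0.0682]
ee_rot: [2.7, 1.606, 0.0]
force: [-0.1, -1.0, -0.8]
width: 0.3
gripper_force: 40.0
```

Call:
move_arm(
  motion=[
    {"tx":0,"ty":0,"tz":0.0004,"twist":0},
    {"tx":0,"ty":0,"tz":0,"twist":0},
  ],
)

```text
clock: 18.65
position: [0.491, -0.1431, 0.0682]
ee_rot: [-2.7, -1.606, -0.001]
force: [-2.0, 1.4, 4.8]
width: 0.304
gripper_force: 40.0
```

Call:
move_arm(
  motion=[
    {"tx":0,"ty":0,"tz":0.0003,"twist":0},
    {"tx":0,"ty":0,"tz":0,"twist":0},
  ],
)

```text
clock: 18.85
position: [0.491, -0.1431, 0.0681]
ee_rot: [-2.7, -1.606, -0.001]
force: [-2.7, 1.7, 9.7]
width: 0.302
gripper_force: 40.0
```

The collar rests on the block at the same height as at the start. I'll ease off, release gently and rise.

Call:
move_arm(
  motion=[
    {"tx":0,"ty":0,"tz":-0.0005,"twist":0},
    {"tx":0,"ty":0,"tz":0,"twist":0},
  ],
  squeeze=10,
)

```text
clock: 19.05
position: [0.4911, -0.1431, 0.0682]
ee_rot: [2.7, 1.606, 0.0]
force: [-1.7, 0.4, 3.5]
width: 0.3
gripper_force: 10.0
```

Call:
move_arm(
  motion=[
    {"tx":0,"ty":0,"tz":0,"twist":0},
    {"tx":0,"ty":0,"tz":0,"twist":0},
    {"tx":0,"ty":0,"tz":0,"twist":0},
    {"tx":0,"ty":0,"tz":0,"twist":0},
    {"tx":0,"ty":0,"tz":0,"twist":0},
    {"tx":0,"ty":0,"tz":0,"twist":0},
    {"tx":0,"ty":0,"tz":0,"twist":0},
    {"tx":0,"ty":0,"tz":0,"twist":0},
  ],
  gripper=-0.9,
)

```text
clock: 19.85
position: [0.491, -0.143, 0.068]
ee_rot: [-2.7, -1.606, -0.0]
force: [-0.5, 0.4, -0.4]
width: 0.932
gripper_force: 0.0
```

Call:
move_arm(
  motion=[
    {"tx":0,"ty":0,"tz":-0.02,"twist":0},
    {"tx":0,"ty":0,"tz":-0.04,"twist":0},
    {"tx":0,"ty":0,"tz":-0.04,"twist":0},
    {"tx":0,"ty":0,"tz":-0.04,"twist":0},
    {"tx":0,"ty":0,"tz":-0.04,"twist":0},
    {"tx":0,"ty":0,"tz":0,"twist":0},
    {"tx":0,"ty":0,"tz":0,"twist":0},
    {"tx":0,"ty":0,"tz":0,"twist":0},
    {"tx":0,"ty":0,"tz":0,"twist":0},
    {"tx":0,"ty":0,"tz":0,"twist":0},
  ],
)

```text
clock: 20.85
position: [0.4904, -0.143, 0.2472]
ee_rot: [-2.699, -1.605, 0.002]
force: [0.1, 0.0, 0.2]
width: 0.949
gripper_force: 0.0
```

```bash
python3 st.py; python3 - <<'E'
from h import *
im=arm.get_image("wrist");S=arm.get_image("scene")
save("w6",np.hstack([cv2.resize(im[120:280,240:400],(400,400)),cv2.resize(S[110:210,250:350],(400,400),interpolation=cv2.INTER_CUBIC)]))
E
```

```text
20.85 pos [ 490.45 -142.98  247.17] cw rot 1.815 F [0.1 0.  0.2] T [-0.12   0.082  0.005] j7 0.17 tilt [-0.0016  0.     -1.    ]
```

View pics/w6.png

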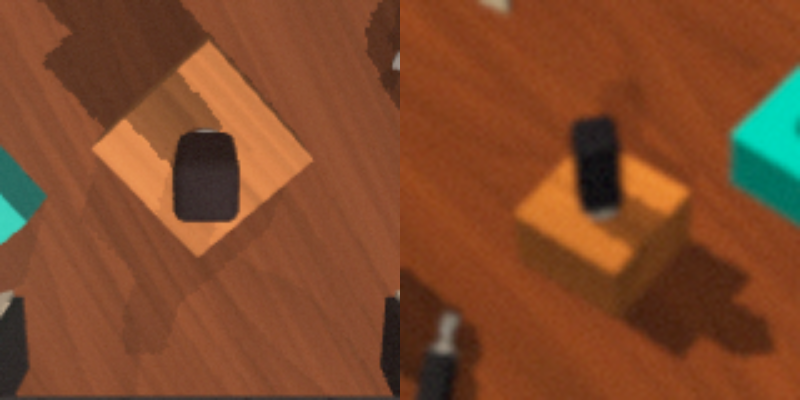

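The driver stands upright with its collar on the wooden block (left crop about 205,175; right crop about 600,165), and the gripper is clear of it.

```bash
python3 -c "
from cell import arm
print(arm.sign_off())"
```

```text
the job is handed in; nothing more can be done
None
```

The battery-cover screw is driven home to its stop (slot measured at 1.75 rad) with a push of about 10–13 N, the driver is back upright and fully down in the wooden block, and the job was handed in at about 21 s.

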